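# Pack the gap under a specimen press arm with spacer discs and hold the arm down on them

### The job

A capped soil cell stands on the seat under the raised arm of the small specimen press. Stack loose steel spacer discs flat and centred on that cell, just enough of them to fill the gap so that the arm, swung down by its black handle, bears on the stack shortly before it would reach its stop - one disc fewer would leave a gap with the arm on its stop, one more would leave the arm clearly raised. Finish while still gripping the handle and pressing the arm firmly down on the stack; leave any disc you do not need lying flat on the table, and do not disturb the cells, stopwatch, tin or caliper.

Things in the scene. Friction and masses are not known exactly. Their poses are not given: they have to be found in the camera images.
- press: small grey bench press, fixed to the table. Origin on the table top under the middle of its seat; the arm, when down, points along the press's own -x; +x runs to the hinge post, +y is parallel to the hinge axis, z up. Base plate 310 x 110 x 12 mm (x from -50 to +260 mm, y -55 to +55 mm); hinge post at x 108 to 152 mm, y -29 to +29 mm, 120 mm high. A second, parking seat lies at x = +207 mm behind the post.
- seat (a point): middle of the working seat on the base plate (12 mm above the table): the cell on it is the one to pack
- hinge_pin (a point): point on the hinge axis, 130 mm in +x of the seat and 95 mm above the table; axes as the press
- lever_angle (a joint): angle of the press arm: 0 = level, down on its stop (it cannot go lower), grows as the tip rises; about 1.57 is upright; starts at 1.45 to 1.65. The hinge is stiff (about 0.6 N m), so the arm of about 0.35 kg stays where it is left. The right number of discs stops the arm at about 0.046, one too many at about 0.14, one too few at 0.
- handle (a point): middle of the black round handle at the arm's tip, 210 mm from the hinge axis: cylinder of 28 mm diameter and 34 mm length parallel to the hinge axis (the press's y), wider than the 20 x 20 mm arm bar; can be gripped across its two flat ends (34 mm) from above and turns between the fingers
- press_arm: the hinged steel press arm (20 x 20 mm bar with the handle at its tip and a foot under it); origin on the hinge axis, its own -x runs along the bar to the handle, z is its upper side
- foot_tip (a point): lowest point of the arm's rounded steel foot, 130 mm from the hinge axis, 9 mm below the underside of the bar; with the arm on its stop that lowest point is 76 mm above the table, over the seat
- cell_short: capped round soil cell, 34 mm high, 64 mm in diameter at the foot, 60 mm at its flat cap, 0.8 kg; origin at the middle of its underside; stands on the press base plate, on one of the two seats
- cell_tall: the same but 46 mm high; stands on the other seat
- disc_0: loose round steel spacer disc, 50 mm in diameter, 12 mm thick, about 0.15 kg, flat on the table; origin at the middle of its underside; the three discs are alike
- disc_1: loose round steel spacer disc, 50 mm in diameter, 12 mm thick, about 0.15 kg, flat on the table; origin at the middle of its underside; the three discs are alike
- disc_2: loose round steel spacer disc, 50 mm in diameter, 12 mm thick, about 0.15 kg, flat on the table; origin at the middle of its underside; the three discs are alike
- stopwatch: bystander: round black stopwatch, 68 x 58 x 15 mm, origin at the middle of its underside
- tin: bystander: lidded metal tin, 68 mm in diameter, 40 mm high, origin at the middle of its underside
- caliper: bystander: steel caliper, 77 x 230 x 10 mm, flat on the table, origin at the middle of its underside
There are look-alikes about, which are no part of the job. Leave any blue look-alike of the disc_2 alone.

How it is judged:
At the end, for the whole second after the job is handed in: the arm stands 0.02 to 0.085 rad above its stop, the arm presses on a disc with over 5 N and a disc presses on the cell with over 4 N, the fingers are still on the arm or its handle with over 2 N; each disc lies flat, either stacked within 10 mm of the middle of the seat or on the table (value of joint lever_angle between 0.02 and 0.085 rad and (contact force between press_arm and disc_0 above 5 N or contact force between press_arm and disc_1 above 5 N or contact force between press_arm and disc_2 above 5 N) and (contact force between any of cell_short, cell_tall and disc_0 above 4 N or contact force between any of cell_short, cell_tall and disc_1 above 4 N or contact force between any of cell_short, cell_tall and disc_2 above 4 N) and contact force between the fingers and press_arm above 2 N and ((horizontal distance between disc_0 and seat below 0.01 m and angle between disc_0's own z axis and vertical below 0.1 rad) or (height (world z) of disc_0 below 0.008 m and angle between disc_0's own z axis and vertical below 0.1 rad)) and ((horizontal distance between disc_1 and seat below 0.01 m and angle between disc_1's own z axis and vertical below 0.1 rad) or (height (world z) of disc_1 below 0.008 m and angle between disc_1's own z axis and vertical below 0.1 rad)) and ((horizontal distance between disc_2 and seat below 0.01 m and angle between disc_2's own z axis and vertical below 0.1 rad) or (height (world z) of disc_2 below 0.008 m and angle between disc_2's own z axis and vertical below 0.1 rad))); the arm keeps its last pose, push and grip.
It fails at once if short cell disturbed (shifted over 12 mm) (distance of cell_short from where it was at the start of the episode above 0.012 m).
It fails at once if tall cell disturbed (shifted over 12 mm) (distance of cell_tall from where it was at the start of the episode above 0.012 m).
It fails at once if stopwatch disturbed (shifted over 30 mm) (distance of stopwatch from where it was at the start of the episode above 0.03 m).
It fails at once if tin disturbed (shifted over 30 mm) (distance of tin from where it was at the start of the episode above 0.03 m).
It fails at once if caliper disturbed (shifted over 30 mm) (distance of caliper from where it was at the start of the episode above 0.03 m).
It also fails if it takes over 72 s, if anything falls off the work surface, if the arm or the gripper's body presses on something with over 40 N, if the wrist force passes 120 N, or if a joint passes its speed limit or range.

### The arm

A 6-joint arm with a two-finger parallel gripper is mounted at the origin on the work surface; the furniture and walls round the work are solid. World frame = base frame: x ahead of the robot, y to its left, z up, the work surface at z = 0. Lengths are in m, angles in rad, forces in N, time in s.
With the tool pointing down it reaches from about 0.375 to 0.9 m from the base axis. Payload 3.1 kg.
Tool frame: the origin (TCP) lies on the centre line of the jaws, within the pads' length; the fingertips stand 22 mm ahead of it and the grasp point (between the pads) lies 3 mm ahead of it; z points along the fingers, x is the direction in which the jaws open and shut, and the axes are right-handed (so a half turn about z gives the same grasp; the last joint's range is limited). The gripper opens to 87 mm and grips with 3 to 60 N. Pads are 19 mm wide; open, the fingers measure 117 mm over their backs; the gripper's body (75 mm by 190 mm) begins 51 mm behind the grasp point.
Start: joints at [-1.353, 0.527, 1.433, -0, 1.181, -0.178], TCP at [0.241, -0.577, 0.245] pointing down, gripper open.
Joint ranges: [-3.08, 3.08], [-0.75, 2.2], [0.22, 2.44], [-1.43, 4.57], [0, 2.65], [-2.85, 2.85]. Speed limits (rad/s): [2.79, 2.79, 3.14, 3.14, 3.14, 3.14].

### API

Orientations are given as a unit quaternion [x, y, z, w].
In Python, from rig import robot, camera, order gives the robot as it stands.
- The arm moves only by the shell command python3 -m pendant 'ROWS' [OPENING] [FORCE]. ROWS is JSON, a list of rows, each a list of 2 entries, a list of its own where there are three numbers: the shift along the tool's x, y, z in mm, then the turn about the tool's z in degrees. A call has 1 to 8 rows; each row shifts and turns the commanded pose from where the row before left it, along the tool's axes as they then stand; what a row does not reach is not made up. A row lasts 1/8 s, in which the tool goes at most 62.5 mm and 10.7 degrees, less where a joint would pass 70% of its speed; a pose out of reach is approached as far as the arm can. A call with a gripper value outside its range is refused whole. OPENING is the finger opening in mm, from 0 to 87, set as the call begins (- or left out, the last holds). The fingers move at their own pace and stop on an object; FORCE is the grip in N (left out, the last holds). Time passes only in rows, so rows that do not move let the fingers close. It gives the time, the measured TCP pose, the force and the opening at its end, in the units of the state.
- robot.get_obs(): the state, without advancing time (a new reading comes with each control period).
- camera(name): name is "side" or "top" or "wrist"; returns a dict with "pixels" (420x560x3 uint8, blue, green, red), "mtx" (3x3 intrinsics, pixels), "k1" (the pictures are not rectified: a ray, as slopes to the right and down, at radius r is drawn at 1 + k1 r^2 times it, then the intrinsics apply), "R" (3x3) and "t" (3): a world point X has camera coordinates R X + t. Camera axes: x right, y down, z forward; pixel columns grow to the right and rows downward; lengths in m; the calibration is good to about 2 mm. A picture is of the moment at which its call begins. There is no depth.
- order.hand_in(): hands the job in, once; it reports no verdict.
The state is a dict: "time": time; "q": joint angles; "joint_velocities": joint speeds; "joint_torque": joint torques, N m; "position": TCP position; "tool_rot": TCP orientation; "ft_force": force on the tool from outside, world axes, zero at the start; "moment": the same for the moment, N m; "grip_width": finger opening in m.
Only numpy, scipy, OpenCV 4.12 (cv2) and the standard library are available. Lean on these libraries where they do the work, as an engineer would, in place of code of your own. Each camera call takes 0.05 s, during which the arm holds its last target. There are 200 camera calls.

## Working session

There is one attempt and no reset: what is moved stays moved. The work goes in short steps, Python scripts to look and compute and a shell command to move; the robot and the scene stay as the last step left them, time stands still between calls to the robot, and variables do not carry over. Pictures are saved under pics/ and viewed, about 8 in all and at most 12, crops included, and the job is handed in when it is done.

```bash
mkdir -p pics; ls; python3 - <<'E'
from rig import robot,camera
import cv2
o=robot.get_obs();print(o)
for n in("top","side"):
    c=camera(n);cv2.imwrite(f"pics/{n}0.png",c["pixels"]);print(n,c["mtx"],c["k1"],c["R"],c["t"])
E
```

```text
pics
{'time': 0.0, 'q': array([-1.35347824e+00,  5.28476176e-01,  1.43395023e+00, -1.61047988e-05,
        1.18139723e+00, -1.78478945e-01]), 'joint_velocities': array([-1.51735263e-03,  8.40357292e-04, -6.04794450e-05,  9.39703840e-05,
        5.50632201e-04, -4.67766004e-04]), 'joint_torque': array([-2.01162334e-04, -4.40045035e+01, -1.76589310e+01,  6.32855552e-02,
        5.84521727e-02, -1.53975193e-04]), 'position': array([ 0.24084387, -0.57595823,  0.24355021]), 'tool_rot': array([ 8.32330361e-01, -5.54278744e-01, -8.09099938e-04, -7.67938235e-04]), 'ft_force': array([ 0.25409779, -0.35858059,  0.13431684]), 'moment': array([0.01330983, 0.02007893, 0.00384861]), 'grip_width': 0.08701428534393568}
top [[475.9402172    0.         271.21033321]
 [  0.         475.9402172  215.34554188]
 [  0.           0.           1.        ]] 0.0008381300915119032 [[-0.00455081 -0.99992446  0.01141753]
 [-0.99163912  0.00304005 -0.12900626]
 [ 0.1289618  -0.01190916 -0.99157805]] [0.06217854 0.38452867 1.18117665]
side [[396.61008819   0.         280.04368265]
 [  0.         396.61008819 216.10430966]
 [  0.           0.           1.        ]] 0.024734747308982057 [[-0.99168739 -0.126997   -0.02068528]
 [-0.05364935  0.55422796 -0.83063417]
 [ 0.11695241 -0.82261968 -0.55643418]] [0.37337599 0.06024468 1.26654694]
```

View pics/top0.png

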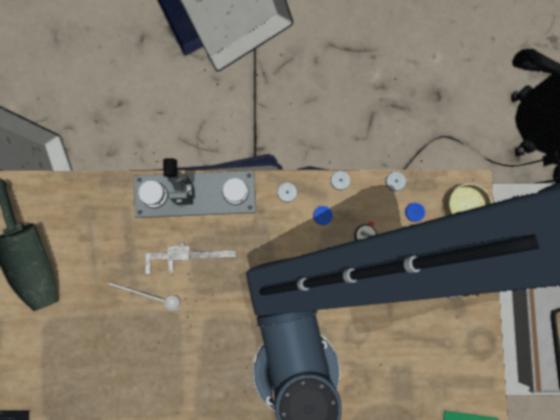

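View pics/side0.png

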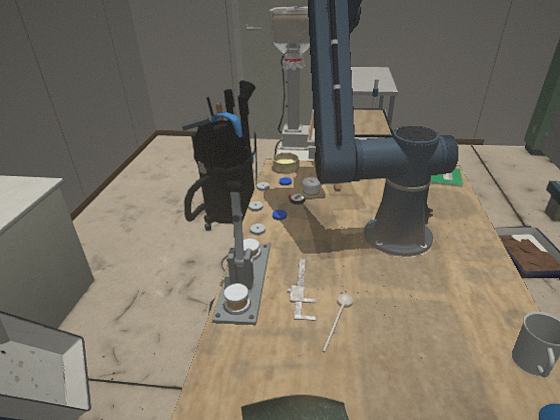

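The top view shows steel discs at (287,192), (341,180) and (397,181), and blue look-alikes at (323,215) and (415,212). The press base spans columns 135–255 with its post near (180,190). The working cell is therefore at (235,190) and the parked one at (152,192). The side view shows the same caps at about (250,246) and (236,292).

```bash
cat > h.py <<'E'
import numpy as np,cv2
from rig import robot,camera
def ray(c,uv):
    m=c["mtx"];d=np.array([(uv[0]-m[0,2])/m[0,0],(uv[1]-m[1,2])/m[1,1]]);u=d.copy()
    for _ in range(5):u=d/(1+c["k1"]*(u@u))
    R=np.array(c["R"]);return -R.T@c["t"],R.T@np.r_[u,1]
def plane(c,uv,z):
    o,d=ray(c,uv);return o+d*(z-o[2])/d[2]
def proj(c,X):
    p=np.array(c["R"])@X+c["t"];s=p[:2]/p[2];s=s*(1+c["k1"]*(s@s));return s*[c["mtx"][0,0],c["mtx"][1,1]]+c["mtx"][:2,2]
E
python3 - <<'E'
from h import *
t=camera("top");s=camera("side")
a=cv2.resize(t["pixels"][150:225,125:265],None,fx=5,fy=5,interpolation=2)[:, :700]
b=cv2.resize(s["pixels"][225:330,205:280],None,fx=5,fy=5,interpolation=2)
cv2.imwrite("pics/a.png",a);cv2.imwrite("pics/b.png",b)
h=cv2.cvtColor(t["pixels"],cv2.COLOR_BGR2HSV)
for u,v in((287,192),(341,180),(397,181)):
    m=((h[...,1]<45)&(h[...,2]>95)).astype(np.uint8)
    w=np.zeros_like(m);w[v-14:v+14,u-14:u+14]=m[v-14:v+14,u-14:u+14]
    cs,_=cv2.findContours(w,0,2);k=max(cs,key=cv2.contourArea)
    (x,y),r=cv2.minEnclosingCircle(k);print(x,y,r,plane(t,(x,y),.012).round(4))
E
```

```text
286.94366455078125 191.7042236328125 10.205340385437012 [0.4477 0.0197 0.012 ]
340.5 173.80435180664062 15.593621253967285 [ 0.4945 -0.1197  0.012 ]
395.7755126953125 180.75509643554688 10.30009651184082 [ 0.4758 -0.2628  0.012 ]
```

View pics/a.png

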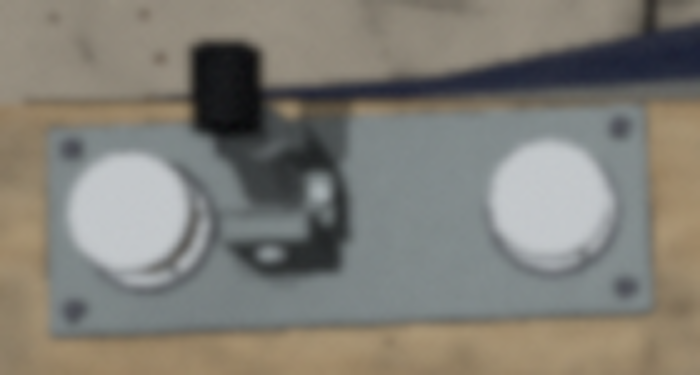

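View pics/b.png

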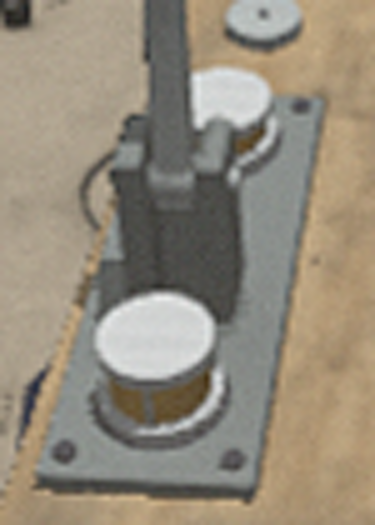

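```bash
python3 - <<'E'
from h import *
t=camera("top");s=camera("side")
f=lambda x,y:((x+.5)/5-.5+125,(y+.5)/5-.5+150)
C=np.array([plane(t,f(*p),.012) for p in((48,130),(645,105),(652,312),(50,335))])
print(C.round(4));
ax=(C[0]+C[3]-C[1]-C[2])/2;L=np.linalg.norm(ax);ax/=L;cen=C.mean(0);print("L",L,np.linalg.norm(C[0]-C[3]),np.linalg.norm(C[1]-C[2]))
seat=cen-ax*.105;print("seat",seat,"axis",ax,np.degrees(np.arctan2(ax[1],ax[0])))
for n,p in(("work",(550,204)),("park",(127,211))):
    for z in(.046,.058):
        X=plane(t,f(*p),z);q=proj(s,X);print(n,z,X.round(4),((q-[205,225])*5).round(1))
print("pred park",cen+ax*.102)
h=t["pixels"][...,:].copy()
g=t["pixels"].astype(int)
cv2.imwrite("pics/c.png",cv2.resize(t["pixels"][160:230,270:420],None,fx=5,fy=5,interpolation=2))
for p in((287,192),(341,180),(397,181)):print(plane(t,p,.012))
E
```

```text
[[0.4909 0.4135 0.012 ]
 [0.5034 0.1057 0.012 ]
 [0.3952 0.102  0.012 ]
 [0.3842 0.409  0.012 ]]
L 0.30763326837434923 0.1067115465504725 0.1083214392076399
seat [0.44743003 0.15262941 0.012     ] axis [-0.03818949  0.99927052  0.        ] 92.18862860714022
work 0.046 [0.4452 0.1523 0.046 ] [225.   95.8]
work 0.058 [0.443  0.1515 0.058 ] [227.7  79. ]
park 0.046 [0.4422 0.3633 0.046 ] [151.  354.5]
park 0.058 [0.44   0.3604 0.058 ] [154.6 333.2]
pred park [0.4395248  0.35947841 0.012     ]
[0.44694741 0.01958705 0.012     ]
[ 0.47813144 -0.12057501  0.012     ]
[ 0.4751693  -0.26591603  0.012     ]
```

View pics/c.png

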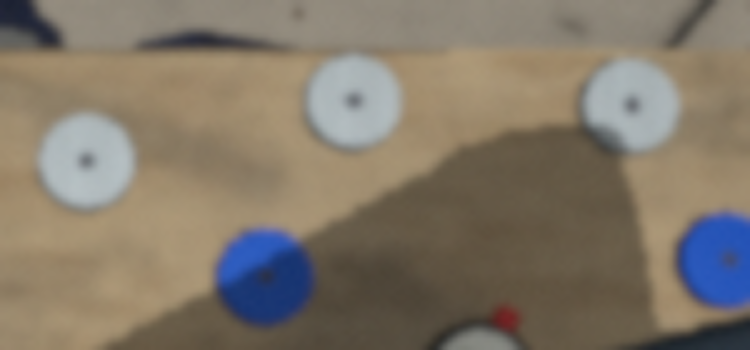

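The working cell's cap fits z = 0.046, so it is the short cell, and the gap is 30 mm. All three discs are needed: 36 mm gives about 0.046 rad. I'm moving above the far disc now.

```bash
python3 -m pendant '[[[-28.4,-48.2,0],0],[[-28.4,-48.2,0],0],[[-28.4,-48.2,0],0],[[-28.4,-48.2,0],0],[[-28.4,-48.2,0],0],[[-28.4,-48.2,0],0],[[-28.4,-48.2,0],0]]' 75 40
python3 -m pendant '[[[0,0,8],-9.6],[[0,0,8],-9.6],[[0,0,8],-9.6],[[0,0,8],-9.6],[[0,0,8],-9.6],[[0,0,8],-9.6],[[0,0,8],-9.7],[[0,0,0],0]]'
cat >> h.py <<'E'
D=[[.0,0],[0,0],[0,0]]
def wristdisc(name,z=.012,guess=None):
    c=camera("wrist");cv2.imwrite(f"pics/{name}.png",c["pixels"])
    h=cv2.cvtColor(c["pixels"],cv2.COLOR_BGR2HSV)
    m=((h[...,1]<40)&(h[...,2]>110)).astype(np.uint8);m=cv2.morphologyEx(m,2,np.ones((5,5)))
    cs,_=cv2.findContours(m,0,2)
    for k in cs:
        if cv2.contourArea(k)<800:continue
        (x,y),r=cv2.minEnclosingCircle(k);e=cv2.fitEllipse(cv2.convexHull(k));P=plane(c,e[0],z)
        print((round(x),round(y)),round(r),e[1],P.round(4))
    o=robot.get_obs();p=o["position"];print("tcp",p.round(4),o["tool_rot"].round(4),"t",o["time"])
E
python3 - <<'E'
from h import *
t=camera("top")
for p in((287,191.6),(340.4,179.6),(395.8,180.4)):print(plane(t,p,.012))
wristdisc("w1")
E
```

```text
time: 1.18
position: [0.4766, -0.2617, 0.2447]
tool_rot: [0.832, -0.554, 0.0, 0.0]
ft_force: [0.9, -1.0, -0.0]
grip_width: 0.0748
time: 2.17
position: [0.4753, -0.2629, 0.188]
tool_rot: [1.0, -0.001, -0.001, -0.0]
ft_force: [-0.0, 0.3, -0.2]
grip_width: 0.0747
[0.44799381 0.01957781 0.012     ]
[ 0.47918956 -0.11904336  0.012     ]
[ 0.47675957 -0.26285707  0.012     ]
(67, 198) 42 (71.77972412109375, 83.50032806396484) [ 0.2747 -0.2662  0.012 ]
(117, 102) 30 (54.58708572387695, 60.884883880615234) [ 0.3348 -0.1812  0.012 ]
(434, 150) 191 (275.4520568847656, 410.9429016113281) [ 0.6213 -0.2196  0.012 ]
(286, 22) 32 (59.08058166503906, 65.22118377685547) [ 0.4798 -0.1192  0.012 ]
tcp [ 0.4758 -0.2632  0.1887] [ 1.0e+00 -1.5e-03  1.0e-04  1.0e-04] t 2.275
```

View pics/w1.png

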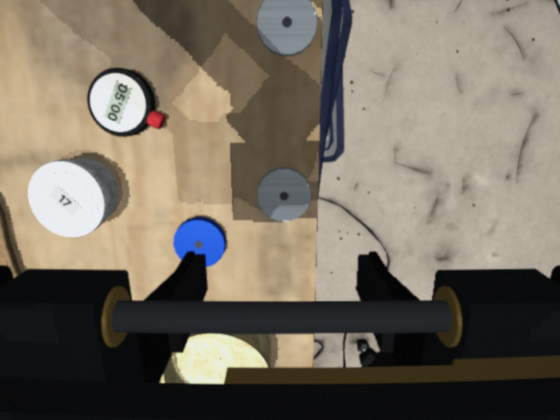

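Wrist view: disc hole at (284,194), blue look-alike at (199,243), stopwatch at (120,102), and a grey lidded tin at (67,198). All of them are clear of the fingers.

```bash
python3 - <<'E'
from h import *
c=camera("wrist");print(plane(c,(284,195),.012),plane(c,(287,21.5),.012))
o=robot.get_obs();print(o["position"],proj(c,o["position"]+[0,0,-.02]))
E
```

```text
[ 0.47725832 -0.26422377  0.012     ] [ 0.47989248 -0.1202961   0.012     ]
[ 0.47588414 -0.26329103  0.18887012] [283.39799984 272.87358777]
```

```bash
python3 -m pendant '[[[1,0,46],0],[[0,0,46],0],[[0,0,40],0],[[0,0,20],0],[[0,0,11],0],[[0,0,0],0],[[0,0,0],0]]' 70 40 && python3 -m pendant '[[[0,0,0],0],[[0,0,0],0],[[0,0,0],0],[[0,0,0],0],[[0,0,0],0]]' 40 40
```

```text
time: 3.2
position: [0.4773, -0.2637, 0.0265]
tool_rot: [1.0, -0.0, 0.001, 0.001]
ft_force: [0.5, 0.1, -0.3]
grip_width: 0.0701
time: 3.82
position: [0.477, -0.2633, 0.026]
tool_rot: [1.0, -0.0, 0.0, 0.0]
ft_force: [0.5, 1.1, 5.2]
grip_width: 0.0486
```

```bash
python3 -m pendant '[[[0,0,-20],0],[[0,0,-60],0],[[0,0,-60],0],[[0,-20,-20],0],[[0,-50,0],0],[[0,-50,0],0],[[0,-55,0],0]]' && python3 -m pendant '[[[-8,-50,0],0],[[-8,-50,0],0],[[-8,-35,0],0],[[-7,-15,0],0],[[0,0,0],0],[[0,0,0],0]]'
python3 - <<'E'
from h import *
wristdisc("w2",.046)
E
```

```text
time: 4.7
position: [0.4762, -0.0868, 0.1852]
tool_rot: [1.0, -0.001, -0.0, -0.0]
ft_force: [1.4, 0.2, -1.5]
grip_width: 0.0488
time: 5.45
position: [0.4465, 0.0608, 0.1855]
tool_rot: [1.0, -0.001, 0.0, 0.0]
ft_force: [0.1, -0.2, -0.8]
grip_width: 0.0486
(313, 359) 24 (37.16960906982422, 47.65821838378906) [ 0.4752 -0.089   0.046 ]
(281, 278) 50 (91.5478515625, 100.54039764404297) [ 0.4456 -0.0036  0.046 ]
(462, 207) 122 (229.09153747558594, 238.17652893066406) [0.5944 0.0564 0.046 ]
(558, 90) 53 (136.25392150878906, 304.2808837890625) [0.7518 0.1282 0.046 ]
(460, 50) 100 (187.14007568359375, 189.54229736328125) [0.5767 0.1852 0.046 ]
(357, 86) 86 (18.51175880432129, 186.99888610839844) [0.5029 0.1474 0.046 ]
(284, 60) 89 (136.1455078125, 201.08920288085938) [0.4508 0.1841 0.046 ]
(94, 46) 48 (21.65652847290039, 140.7709503173828) [0.3103 0.1848 0.046 ]
tcp [0.4466 0.0607 0.1856] [ 1.e+00 -9.e-04  4.e-04  2.e-04] t 5.5
```

View pics/w2.png

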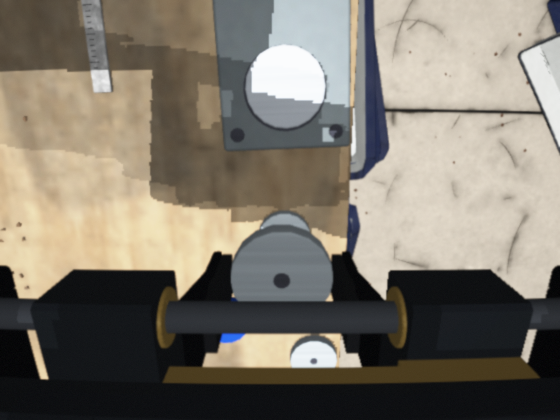

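The held disc is level with its hole at (281,281). The cell cap is centred near (286,87).

```bash
python3 - <<'E'
from h import *
c=camera("wrist");print(plane(c,(286,87),.046),plane(c,(286,87),.058),plane(c,(281,281),.1716),np.linalg.norm(plane(c,(245,87),.046)-plane(c,(327,87),.046)))
t=camera("top");s=camera("side")
print(-np.array(c["R"]).T@c["t"], robot.get_obs()["position"])
E
```

```text
[0.44938179 0.1515421  0.046     ] [0.44922781 0.1510871  0.058     ] [0.44552003 0.0593304  0.1716    ] 0.060587325206010095
[0.44580046 0.14095912 0.32511042] [0.44632568 0.06089714 0.18553261]
```

```bash
python3 -m pendant '[[[1.5,-45,10],0],[[0,-40,20],0],[[0,-6.5,40],0],[[0,0,25],0],[[0,0,10],0],[[0,0,5],0],[[0,0,2],0],[[0,0,0],0]]' && python3 -m pendant '[[[0,0,1],0],[[0,0,0],0]]'
```

```text
time: 6.65
position: [0.4478, 0.1532, 0.0742]
tool_rot: [1.0, -0.0, 0.001, -0.0]
ft_force: [-0.1, 0.1, -2.1]
grip_width: 0.049
time: 6.9
position: [0.4475, 0.1534, 0.0729]
tool_rot: [1.0, -0.0, 0.0, -0.0]
ft_force: [-0.6, -0.3, -2.2]
grip_width: 0.0483
```

```bash
python3 -m pendant '[[[0,0,0.7],0],[[0,0,0],0]]' && python3 -m pendant '[[[0,0,0],0],[[0,0,0],0],[[0,0,0],0],[[0,0,-15],0],[[0,0,-40],0],[[0,20,-60],0],[[0,50,0],0],[[0,21,0],0]]' 72 && python3 -m pendant '[[[0,0,0],0]]'
python3 - <<'E'
from h import *
wristdisc("w3",.058)
c=camera("wrist");cv2.imwrite("pics/w3c.png",cv2.resize(c["pixels"][0:260,150:410],None,fx=2,fy=2))
E
```

```text
time: 7.15
position: [0.4474, 0.1534, 0.072]
tool_rot: [1.0, -0.0, 0.0, -0.0]
ft_force: [0.7, -0.2, 0.9]
grip_width: 0.0486
time: 8.15
position: [0.4477, 0.061, 0.1872]
tool_rot: [1.0, -0.001, 0.001, 0.0]
ft_force: [-0.2, -0.5, -0.2]
grip_width: 0.0721
time: 8.28
position: [0.4473, 0.0616, 0.1864]
tool_rot: [1.0, -0.002, 0.0, 0.0]
ft_force: [-0.5, 0.0, -0.0]
grip_width: 0.0719
(312, 359) 23 (37.49217987060547, 47.27900695800781) [ 0.4741 -0.0796  0.058 ]
(365, 350) 29 (47.2769889831543, 70.06937408447266) [ 0.521  -0.0819  0.058 ]
(283, 238) 26 (49.443214416503906, 52.97004318237305) [0.4478 0.0372 0.058 ]
(460, 200) 119 (213.84976196289062, 236.3482666015625) [0.5887 0.0666 0.058 ]
(558, 90) 53 (896.6174926757812, 15177.15625) [0.2615 0.1285 0.058 ]
(459, 50) 99 (181.2486114501953, 223.68838500976562) [0.5723 0.1857 0.058 ]
(356, 86) 86 (18.081348419189453, 186.39076232910156) [0.5011 0.1486 0.058 ]
(308, 62) 74 (125.71442413330078, 150.11962890625) [0.4645 0.1696 0.058 ]
tcp [0.4472 0.0624 0.1862] [ 1.0e+00 -1.1e-03 -1.0e-04 -2.0e-04] t 8.325
```

View pics/w3c.png

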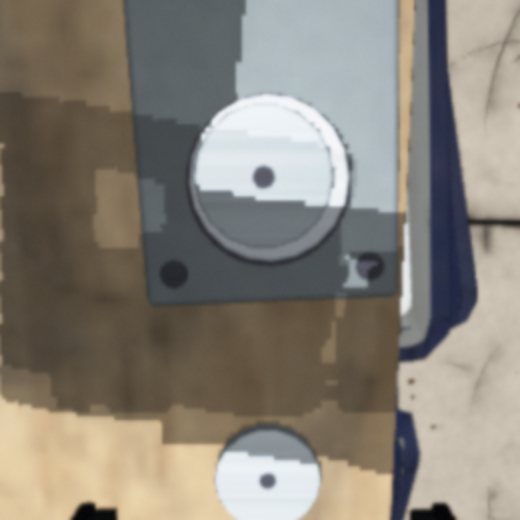

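The first disc's hole is at crop (263,177) and the cap centre at (270,179), so it lies flat and about 2.5 mm off, which is acceptable. Next is the near disc, at crop (267,480).

```bash
python3 -m pendant '[[[1,42,20],0],[[0,0,50],0],[[0,0,40],0],[[0,0,30],0],[[0,0,15],0],[[0,0,5],0],[[0,0,0],0]]' 70 40 && python3 -m pendant '[[[0,0,0],0],[[0,0,0],0],[[0,0,0],0],[[0,0,0],0],[[0,0,0],0]]' 40 40
```

```text
time: 9.25
position: [0.4483, 0.0212, 0.026]
tool_rot: [1.0, 0.0, -0.0, -0.0]
ft_force: [0.1, 0.2, -0.1]
grip_width: 0.0701
time: 9.88
position: [0.4487, 0.0205, 0.0266]
tool_rot: [1.0, -0.0, 0.001, 0.0]
ft_force: [-0.3, 0.5, 7.2]
grip_width: 0.0485
```

```bash
python3 -m pendant '[[[0,0,-15],0],[[0,0,-50],0],[[0,-20,-40],0],[[0,-50,0],0],[[0,-45,0],0],[[0,-18,20],0],[[0,0,0],0],[[0,0,0],0]]' && python3 -m pendant '[[[0,0,15],0],[[0,0,7],0],[[0,0,3],0],[[0,0,1],0],[[0,0,0],0]]'
```

```text
time: 10.88
position: [0.448, 0.1531, 0.1111]
tool_rot: [1.0, -0.0, -0.0, 0.0]
ft_force: [0.5, 0.9, -1.2]
grip_width: 0.0488
time: 11.5
position: [0.4485, 0.1535, 0.0853]
tool_rot: [1.0, -0.0, 0.0, -0.0]
ft_force: [-0.4, 0.3, -2.1]
grip_width: 0.0483
```

Then release, back off, and go over the last disc at (0.479, -0.1195).

```bash
python3 -m pendant '[[[0,0,1],0],[[0,0,0.5],0],[[0,0,0],0]]' && python3 -m pendant '[[[0,0,0],0],[[0,0,0],0],[[0,0,0],0],[[0,0,-15],0],[[0,0,-40],0],[[0,20,-45],0],[[0,50,0],0],[[0,21,0],0]]' 72 && python3 -m pendant '[[[0,0,0],0],[[0,0,0],0]]'
python3 - <<'E'
from h import *
c=camera("wrist");cv2.imwrite("pics/w4c.png",cv2.resize(c["pixels"][0:260,150:410],None,fx=2,fy=2))
E
python3 -m pendant '[[[7,40,0],0],[[8,50,0],0],[[8,50,0],0],[[8,41,0],0],[[0,0,40],0],[[0,0,20],0],[[0,0,0],0],[[0,0,0],0]]'
```

```text
time: 11.88
position: [0.4486, 0.1537, 0.0846]
tool_rot: [1.0, -0.0, 0.001, 0.0]
ft_force: [-1.9, 0.2, 6.3]
grip_width: 0.0484
time: 12.88
position: [0.4486, 0.061, 0.1844]
tool_rot: [1.0, -0.001, 0.001, 0.0]
ft_force: [0.2, 1.0, 0.5]
grip_width: 0.072
time: 13.12
position: [0.4481, 0.0631, 0.1835]
tool_rot: [1.0, -0.0, -0.0, -0.0]
ft_force: [0.4, 0.7, 0.0]
grip_width: 0.0723
time: 14.18
position: [0.4798, -0.1179, 0.1241]
tool_rot: [1.0, 0.0, 0.0, 0.0]
ft_force: [-0.2, -0.3, -0.3]
grip_width: 0.0722
```

View pics/w4c.png

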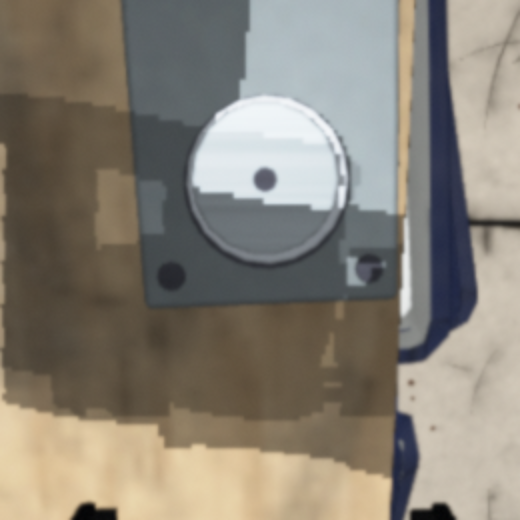

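The second disc is stacked flat: its hole is at crop (264,180) over a cap centred at about (268,181).

```bash
python3 -m pendant '[[[-0.5,1.5,30],0],[[0,0,40],0],[[0,0,20],0],[[0,0,8],0],[[0,0,0],0],[[0,0,0],0]]' 70 40 && python3 -m pendant '[[[0,0,0],0],[[0,0,0],0],[[0,0,0],0],[[0,0,0],0],[[0,0,0],0]]' 40 40 && python3 -m pendant '[[[0,0,-15],0],[[0,0,-50],0],[[0,0,-50],0],[[-8,-50,0],0],[[-8,-50,0],0],[[-8,-50,0],0],[[-6.5,-32,0],0],[[0,0,0],0]]' && python3 -m pendant '[[[0,-40,0],0],[[0,-30,0],0],[[0,-21,0],0],[[0,0,25],0],[[0,0,0],0],[[0,0,0],0]]'
```

```text
time: 14.92
position: [0.4795, -0.1202, 0.0267]
tool_rot: [1.0, -0.0, 0.001, 0.001]
ft_force: [0.1, 0.2, 0.4]
grip_width: 0.07
time: 15.55
position: [0.479, -0.12, 0.0259]
tool_rot: [1.0, -0.0, 0.0, 0.0]
ft_force: [-0.9, 0.0, 4.8]
grip_width: 0.0489
time: 16.55
position: [0.4465, 0.0641, 0.141]
tool_rot: [1.0, 0.002, -0.001, -0.0]
ft_force: [0.2, 0.1, -1.7]
grip_width: 0.0491
time: 17.3
position: [0.4487, 0.1524, 0.116]
tool_rot: [1.0, -0.001, 0.0, 0.0]
ft_force: [-0.0, 1.0, -0.5]
grip_width: 0.0488
```

```bash
python3 -m pendant '[[[0,-0.5,10],0],[[0,0,6],0],[[0,0,2],0],[[0,0,1],0],[[0,0,0.7],0],[[0,0,0],0],[[0,0,0],0]]' && python3 -m pendant '[[[0,0,0],0],[[0,0,0],0],[[0,0,0],0],[[0,0,-15],0],[[0,0,-40],0],[[0,20,-33],0],[[0,50,0],0],[[0,21,0],0]]' 72 && python3 -m pendant '[[[0,0,0],0],[[0,0,0],0]]'
python3 - <<'E'
from h import *
c=camera("wrist");a=cv2.resize(c["pixels"][0:260,150:410],None,fx=1.5,fy=1.5)
s=camera("side");b=cv2.resize(s["pixels"][165:295,200:300],None,fx=3,fy=3,interpolation=2)
t=camera("top")
o=np.zeros((390,700,3),np.uint8);o[:,:390]=a;o[:,395:695]=b;cv2.imwrite("pics/w5.png",o);cv2.imwrite("pics/t5.png",t["pixels"])
E
```

```text
time: 18.18
position: [0.4484, 0.1536, 0.096]
tool_rot: [1.0, -0.0, 0.0, -0.0]
ft_force: [0.6, -0.6, -0.6]
grip_width: 0.0488
time: 19.18
position: [0.4486, 0.061, 0.1847]
tool_rot: [1.0, -0.001, 0.001, 0.0]
ft_force: [0.6, 0.6, -0.8]
grip_width: 0.0721
time: 19.42
position: [0.4481, 0.0631, 0.1839]
tool_rot: [1.0, -0.0, -0.0, -0.0]
ft_force: [0.4, 0.7, 0.2]
grip_width: 0.0719
```

View pics/w5.png

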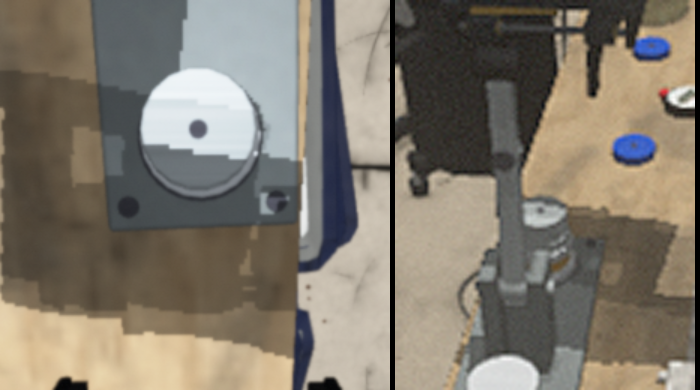

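```bash
python3 - <<'E'
from h import *
t=camera("top");ax=np.array([-.0382,.9993,0]);n=np.array([.9993,.0382,0])
for seat in(np.array([.4488,.152,0]),np.array([.4474,.1526,0])):
    H=seat+.13*ax+[0,0,.095]
    p=t["pixels"];m=(p.max(2)<45).astype(np.uint8)
    w=np.zeros_like(m);w[150:185,155:190]=m[150:185,155:190]
    k=max(cv2.findContours(w,0,2)[0],key=cv2.contourArea);bb=cv2.boundingRect(k)
    M=cv2.moments(k);uv=(M["m10"]/M["m00"],M["m01"]/M["m00"])
    o,d=ray(t,uv);P=o+d*((H-o)@n/(d@n));v=P-H
    print(bb,uv,P,"len",np.linalg.norm(v),"ang",np.arctan2(v[2],-(v@ax)))
    o,d=ray(t,uv)
    # known radius .21: sphere intersection
    for z in(.29,.305):print(plane(t,uv,z))
    for a in(1.45,1.5,1.55,1.6,1.65):
        X=H-ax*.21*np.cos(a)+[0,0,.21*np.sin(a)];print(a,X.round(4),proj(t,X).round(1))
E
```

```text
(164, 159, 14, 18) (170.0045045045045, 167.6144144144144) [0.44455064 0.26316204 0.29933801] len 0.20519743046146377 ang 1.47923840703241
[0.44673387 0.26506952 0.29      ]
[0.44322686 0.26200545 0.305     ]
1.45 [0.4448 0.2566 0.3035] [172.9 167. ]
1.5 [0.4444 0.2671 0.3045] [167.5 167.1]
1.55 [0.444  0.2775 0.305 ] [162.1 167.2]
1.6 [0.4436 0.288  0.3049] [156.7 167.5]
1.65 [0.4432 0.2985 0.3043] [151.4 167.7]
(164, 159, 14, 18) (170.0045045045045, 167.6144144144144) [0.44321808 0.26199778 0.30503756] len 0.21103815428870076 ang 1.4733764499168422
[0.44673387 0.26506952 0.29      ]
[0.44322686 0.26200545 0.305     ]
1.45 [0.4434 0.2572 0.3035] [172.6 167.7]
1.5 [0.443  0.2677 0.3045] [167.2 167.8]
1.55 [0.4426 0.2781 0.305 ] [161.7 167.9]
1.6 [0.4422 0.2886 0.3049] [156.4 168.2]
1.65 [0.4418 0.2991 0.3043] [151.1 168.4]
```

The stack of three is flat and centred, with its top hole at (198,129) in the wrist half. The arm is nearly upright at about 1.475 rad, which puts the handle near (0.444, 0.262, 0.304). I'm going above it.

```bash
python3 -m pendant '[[[0,0,-50],0],[[0,0,-60],0],[[0,0,-60],-2.2],[[0,0,-20],0],[[0,0,0],0],[[0,0,0],0]]' 60 && python3 -m pendant '[[[0.5,-35,0],0],[[1,-50,0],0],[[1,-50,0],0],[[1,-45,0],0],[[0,-20,0],0],[[0,0,0],0],[[0,0,0],0]]'
python3 - <<'E'
from h import *
c=camera("wrist");t=camera("top")
cv2.imwrite("pics/w6.png",np.hstack([cv2.resize(c["pixels"],(400,300)),cv2.resize(t["pixels"][130:250,110:270],(400,300))]))
E
```

```text
time: 20.38
position: [0.4473, 0.063, 0.3725]
tool_rot: [1.0, 0.019, -0.002, -0.0]
ft_force: [-0.3, -0.1, -0.6]
grip_width: 0.0599
time: 21.25
position: [0.4437, 0.2618, 0.3727]
tool_rot: [1.0, 0.019, -0.001, 0.001]
ft_force: [-1.2, 0.3, -0.6]
grip_width: 0.06
```

View pics/w6.png

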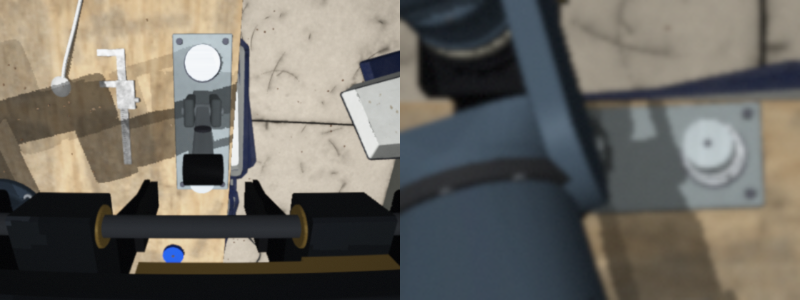

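The wrist half shows the handle at about (203,170), which is (284,238) at full scale. It lies centred between the fingers.

```bash
python3 - <<'E'
from h import *
c=camera("wrist");p=c["pixels"]
m=(p.max(2)<40).astype(np.uint8);w=np.zeros_like(m);w[190:275,235:335]=m[190:275,235:335]
k=max(cv2.findContours(w,0,2)[0],key=cv2.contourArea);x,y,a,b=cv2.boundingRect(k);print(x,y,a,b)
for z in(.300,.304):print(plane(c,(x+a/2,y+b/2),z))
o=robot.get_obs();print(o["position"],proj(c,np.array([.444,.262,.304])))
E
```

```text
256 215 55 43
[0.44448156 0.26000364 0.3       ]
[0.44440683 0.26154005 0.304     ]
[0.44424339 0.2615642  0.37364272] [282.87298179 235.78474369]
```

Both views agree on the handle, so I'm descending 66 mm and gripping.

```bash
python3 -m pendant '[[[0,0,30],0],[[0,0,25],0],[[0,0,8],0],[[0,0,3],0],[[0,0,0],0],[[0,0,0],0]]' && python3 -m pendant '[[[0,0,0],0],[[0,0,0],0],[[0,0,0],0],[[0,0,0],0],[[0,0,0],0]]' 25 40
python3 - <<'E'
import numpy as np
a=np.linspace(1.475,.046,25)
print(np.c_[a[1:],210*np.diff(np.cos(a)),-210*np.diff(np.sin(a))].round(1).tolist())
E
```

```text
time: 22.15
position: [0.4447, 0.2628, 0.3089]
tool_rot: [1.0, 0.019, 0.001, -0.0]
ft_force: [-0.6, 0.1, -0.5]
grip_width: 0.0601
time: 22.78
position: [0.445, 0.2627, 0.3081]
tool_rot: [1.0, 0.019, 0.001, -0.0]
ft_force: [2.7, 0.2, -1.8]
grip_width: 0.0342
[[1.4, 12.4, 1.6], [1.4, 12.3, 2.3], [1.3, 12.1, 3.0], [1.2, 11.9, 3.7], [1.2, 11.7, 4.4], [1.1, 11.4, 5.1], [1.1, 11.1, 5.8], [1.0, 10.7, 6.5], [0.9, 10.3, 7.1], [0.9, 9.9, 7.7], [0.8, 9.4, 8.3], [0.8, 8.9, 8.8], [0.7, 8.3, 9.3], [0.6, 7.8, 9.8], [0.6, 7.2, 10.2], [0.5, 6.6, 10.6], [0.5, 5.9, 11.0], [0.4, 5.2, 11.3], [0.3, 4.6, 11.6], [0.3, 3.9, 11.9], [0.2, 3.1, 12.1], [0.2, 2.4, 12.3], [0.1, 1.7, 12.4], [0.0, 0.9, 12.5]]
```

Width 34.2 mm means the handle is gripped. Swinging along the arc.

```bash
python3 -m pendant '[[[0,12.4,1.6],0],[[0,12.3,2.3],0],[[0,12.1,3.0],0],[[0,11.9,3.7],0],[[0,11.7,4.4],0],[[0,11.4,5.1],0],[[0,11.1,5.8],0],[[0,10.7,6.5],0]]' && python3 -m pendant '[[[0,0,0],0]]'
```

```text
time: 23.78
position: [0.4487, 0.1686, 0.2758]
tool_rot: [1.0, 0.019, 0.001, -0.0]
ft_force: [3.8, 4.1, 1.4]
grip_width: 0.0335
time: 23.9
position: [0.4487, 0.1674, 0.275]
tool_rot: [1.0, 0.019, 0.001, 0.001]
ft_force: [4.7, -0.5, -3.1]
grip_width: 0.0334
```

```bash
python3 -m pendant '[[[0,10.3,7.1],0],[[0,9.9,7.7],0],[[0,9.4,8.3],0],[[0,8.9,8.8],0],[[0,8.3,9.3],0],[[0,7.8,9.8],0],[[0,7.2,10.2],0],[[0,0,0],0]]'
```

```text
time: 24.9
position: [0.4511, 0.1059, 0.2133]
tool_rot: [1.0, 0.019, 0.001, 0.0]
ft_force: [6.8, 1.1, -3.9]
grip_width: 0.0336
```

```bash
python3 -m pendant '[[[0.2,6.6,10.6],0],[[0.2,5.9,11.0],0],[[0.2,5.2,11.3],0],[[0.2,4.6,11.6],0],[[0.2,3.9,11.9],0],[[0,3.1,12.1],0],[[0,2.4,12.3],0],[[0,0,0],0]]'
```

```text
time: 25.9
position: [0.4524, 0.0751, 0.132]
tool_rot: [1.0, 0.019, -0.0, 0.0]
ft_force: [5.4, -2.5, -3.7]
grip_width: 0.0335
```

```bash
python3 -m pendant '[[[0,1.5,11],0],[[0,0.7,8],0],[[0,0,2],0],[[0,0,0],0]]' && python3 -m pendant '[[[0,0.2,1],0],[[0,0,1],0],[[0,0,0],0]]' - 55 && python3 -m pendant '[[[0,0,1],0],[[0,0,1],0],[[0,0,0],0]]'
```

```text
time: 26.4
position: [0.4525, 0.0732, 0.1114]
tool_rot: [1.0, 0.019, -0.0, 0.0]
ft_force: [5.3, -2.9, -2.5]
grip_width: 0.0338
time: 26.78
position: [0.4525, 0.0731, 0.1098]
tool_rot: [1.0, 0.019, 0.0, 0.0]
ft_force: [5.4, -2.6, 1.8]
grip_width: 0.0336
time: 27.15
position: [0.4525, 0.073, 0.1079]
tool_rot: [1.0, 0.019, 0.0, 0.0]
ft_force: [5.3, -3.9, 2.0]
grip_width: 0.0331
```

```bash
for i in 1; do python3 -m pendant '[[[0,0,1],0],[[0,0,0],0]]'; done; python3 -m pendant '[[[0,0,1],0],[[0,0,0],0]]'
```

```text
time: 27.4
position: [0.4525, 0.073, 0.1069]
tool_rot: [1.0, 0.019, 0.0, 0.0]
ft_force: [4.1, -3.1, 2.7]
grip_width: 0.0334
time: 27.65
position: [0.4525, 0.073, 0.1061]
tool_rot: [1.0, 0.019, 0.0, 0.0]
ft_force: [5.2, -4.0, 5.4]
grip_width: 0.0337
```

```bash
python3 -m pendant '[[[0,0,1],0],[[0,0,0],0]]'
```

```text
time: 27.9
position: [0.4525, 0.073, 0.1057]
tool_rot: [1.0, 0.019, 0.0, 0.0]
ft_force: [3.0, -3.5, 11.4]
grip_width: 0.0332
```

Contact: the force rises to 11 N as descent stalls. One more millimetre, then check with a picture.

```bash
python3 -m pendant '[[[0,0,1],0],[[0,0,0],0],[[0,0,0],0],[[0,0,0],0],[[0,0,0],0]]' 
python3 - <<'E'
from h import *
s=camera("side");a=cv2.resize(s["pixels"][180:320,200:310],None,fx=4,fy=4,interpolation=2)
cv2.imwrite("pics/f.png",a);o=robot.get_obs();print(o["position"],o["ft_force"])
E
```

```text
time: 28.52
position: [0.4525, 0.0729, 0.1054]
tool_rot: [1.0, 0.019, 0.001, 0.0]
ft_force: [2.8, -3.5, 18.0]
grip_width: 0.0332
[0.45250636 0.07294914 0.10540277] [ 2.85495869 -3.65717728 18.67105976]
```

View pics/f.png

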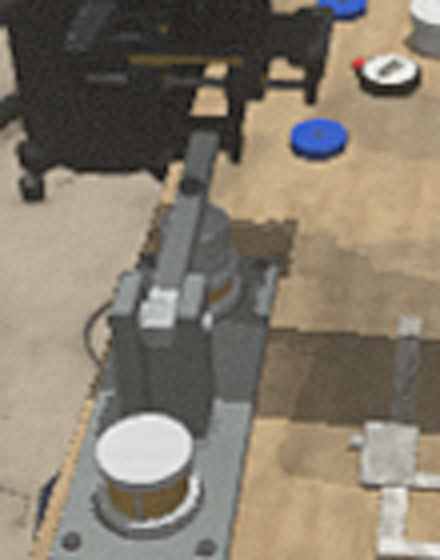

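```bash
python3 - <<'E'
from rig import robot,order
o=robot.get_obs();print(o["time"],o["ft_force"],o["grip_width"]);print(order.hand_in())
E
```

```text
28.575 [ 2.85495869 -3.65717728 18.67105976] 0.033319089761682553
the job is handed in; nothing more can be done
None
```

I stacked all three steel discs on the working cell, swung the press arm down by its handle, and handed in at 28.6 s still gripping and pressing. No verdict was reported.

- **Why three discs:** the cell under the arm is the short one. Its cap height from the top and side views, and its 60.6 mm diameter in the wrist view, both fitted the 34 mm cell. That leaves a 30 mm gap, which two discs (24 mm) cannot fill and three (36 mm) slightly overfill.
- **Stack:** the wrist pictures after each placing showed every disc flat. The first sat about 2.5 mm from the cap centre and the second closer. I judged the third by eye only.
- **Final state:** the push on the handle was about 18.7 N, downward motion had stalled, and the grip width was 33.3 mm on the 34 mm handle. There was a side load of a few newtons on the grip.
- **What disagreed:** the tool height puts the arm at roughly 0.03–0.05 rad, against the expected 0.046. Not knowing exactly where the handle sits in the jaws accounts for that spread. It fits three discs on the short cell, not the arm on its stop (0) or one disc too many (0.14).
- **Position spread:** seat and cap estimates from different cameras differed by up to about 4 mm in x, so I used a value in between.
- **Bystanders:** I saw no sign of anything knocked. The last side picture shows the parked cell, stopwatch and caliper but only part of the tin, and I did not measure any of them again.

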